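# Hold the hatchling box half open for feeding

## Task

Unlock the green sprung shutter on the hatchling box by turning its captive red wing nut by hand a full quarter turn anticlockwise, to its stop. Then slide the shutter half-way open against its spring by the black handle, so that its trailing edge lies at the yellow marks and never as far as the red marks at three-quarters, and finish while still holding it there, steady, with the fingers, so that the keeper can feed the chicks. Leave the other things on the table where they are.

Things in the scene. Friction and masses are not known exactly. Their poses are not given: they have to be found in the camera images.
- hatch_box: Clear-walled hatchling box with white deck and grey rails, fixed; 216 mm (x) x 260 mm (y), rail tops 108 mm above the table. Origin: centre of its underside. Its +y is the direction in which the shutter opens; hatch in the -y half, two spring barrels (tops 116 mm up) on the +y half. Yaw within 0.4 rad of the world axes. Rail marks: yellow at its y = -70 mm, red at y = -50 mm.
- shutter (a joint): Travel of the green shutter, m: 0 shut, 0.040 half, 0.080 fully open, along the box's +y. A spring pulls it shut: 3 N when shut, 10 N at half, 16 N fully open; let go, it snaps shut. Its trailing (-y) edge is at the box's y = -110 mm when shut, at the yellow marks at half travel. Until the nut is turned, its tongue stops a steel lug on the shutter (a hard shove would force it).
- shutter_grip (a point): Grip point of the black handle on the shutter, 130 mm above the table; moves with the shutter; axes are the box's. The handle is an upright block 46 mm along the box's x, 14 mm along its y (pinch across these 14 mm), top 144 mm above the table; the shutter round it is at 104 mm. When shut it is at the box's x = 10, y = -35 mm.
- lock_nut (a joint): Angle of the red wing nut, rad: 0 = locked (wings along the box's x, tongue towards +x over the shutter); grows anticlockwise seen from above to a stop at 1.571, where tongue and wings lie along the rail (the box's y) and the shutter is free (free from about 1.2). Starts at 0 to 0.15. Stays where left; friction 0.12 N m. Captive: does not rise.
- nut_grip (a point): Centre of the nut's wings, on its vertical axis, 142 mm above the table, at the box's x = -90, y = -11 mm; its own x axis runs along the wings and turns with the nut. The wings are a plate 38 mm long, 10 mm thick (pinch across the thickness), from 128 to 156 mm above the table. Below, tongue and lug reach up to 118 mm.
- panel_end (a point): Do not hit: middle of the far upright edge of a fixed upright clear panel at the right. In plan it runs straight 0.54 m from here back towards the robot (world direction x -0.80, y +0.60), and stands from 66 to 455 mm above table height; an arm that starts to its right must pass over it. Also a wire shelf hangs 735 mm above the table from world x = 0.61 m outward.
- food_cup: Bystander, loose: small clear cup of yellow mash, 42 mm across, 38 mm tall. Origin: centre of its underside.
- nail_brush: Bystander, loose: purple nail brush with a bow handle, 30x86x55 mm. Origin: centre of its underside.
- forceps: Bystander, loose: pale plastic forceps lying flat, 15x131x10 mm. Origin: centre of its underside.
- feed_syringe: Bystander, loose: feeding syringe lying flat, 118x36x21 mm. Origin: centre of its underside.

How it is judged:
On the way, in this order (a step that is already met when the one before it is completed fails the run):
1. the wing nut is turned to free the shutter (over 1.25 rad) while the shutter is still shut (value of joint lock_nut above 1.25 rad and value of joint shutter below 0.006 m), for 0.2 s.
2. the fingers hold the shutter at half travel (value of joint shutter between 0.034 and 0.046 m and contact force between the fingers and shutter above 3 N), for 1 s.
At the end, for the whole second after the job is handed in: The shutter stands still (under 10 mm/s) at half travel, 40 mm give or take 6 mm, with the fingers on it (over 3 N), and the wing nut is still turned to free (over 1.25 rad) (all of step 2 and value of joint lock_nut above 1.25 rad and velocity of joint shutter between -0.01 and 0.01 m/s); the arm keeps its last pose, push and grip.
It fails at once if the shutter is opened as far as three quarters (60 mm) (value of joint shutter above 0.06 m).
It fails at once if a bystander is moved by more than 30 mm (distance of any of food_cup, nail_brush, forceps, feed_syringe from where it was at the start of the episode above 0.03 m).
It also fails if it takes over 58 s, if anything falls off the work surface, if the arm or the gripper's body presses on something with over 40 N, if the wrist force passes 120 N, or if a joint passes its speed limit or range.

## Robot

A 6-joint arm with a two-finger parallel gripper is mounted at the origin on a cart in front of the work surface, level with it; the furniture and walls round the work are solid. World frame = base frame: x ahead of the robot, y to its left, z up, the work surface at z = 0. Lengths are in m, angles in rad, forces in N, time in s.
With the tool pointing down it reaches from about 0.325 to 0.9 m from the base axis. Payload 6.1 kg.
Tool frame: the origin (TCP) lies at the very end of the fingers, on their centre line; the grasp point (between the pads) lies 19 mm behind it; z points along the fingers, y is the line along which they close (so a half turn about z gives the same grasp; the last joint's range is limited). The gripper opens to 87 mm and grips with 3 to 60 N. Pads are 19 mm wide; open, the fingers measure 117 mm over their backs; the gripper's body (75 mm by 190 mm) begins 51 mm behind the grasp point.
Start: joints at [-1.36, 0.22, 1.526, -0, 1.395, -0.126], TCP at [0.207, -0.59, 0.223] pointing down, gripper open.
Joint ranges: [-2.98, 2.98], [-0.91, 2.08], [0.09, 2.57], [-1.24, 4.39], [0.2, 2.65], [-2.68, 2.68]. Speed limits (rad/s): [2.57, 2.57, 3.01, 3.14, 3.14, 3.14].

## Interface

Orientations are given as a rotation vector (axis times angle).
In Python, from bench import manip, optics, ticket, spotter gives the robot as it stands. The module is installed in compiled form; this text tells all that it offers.
- The arm moves only by the shell command python3 -m jog 'ROWS' [FORCE]. ROWS is JSON, a list of rows, each an object with "xyz": the shift along the world's x, y, z in units of 40 mm (1.0 is 40 mm), a list of three; "angular": the turn, a rotation vector about the world's x, y, z in units of 5 degrees (1.0 is 5 degrees), a list of three; "grip": the closure in counts, from 0 (fully open) to 255 (shut). In form: [{"xyz": [tx, ty, tz], "angular": [ax, ay, az], "grip": grip}, ...]. A call has 1 to 8 rows; each row shifts and turns the commanded pose from where the row before left it; what a row does not reach is not made up. A row lasts 1/8 s, in which the tool goes at most 62.5 mm and 10.7 degrees, less where a joint would pass 70% of its speed; a pose out of reach is approached as far as the arm can. A call is refused whole if a number of a shift passes 1 or a number of a turn 1, either way. A call with a gripper value outside its range is refused whole. The fingers move at their own pace and stop on an object; FORCE is the grip in N (left out, the last holds). Time passes only in rows, so rows that do not move let the fingers close. It gives the time, the measured TCP pose, the force, the opening and the grip force at its end, in the units of the state.
- manip.get_state(): the state, without advancing time (a new reading comes with each control period).
- optics.camera(name): name is "scene" or "side" or "wrist"; returns a dict with "img" (420x560x3 uint8, red, green, blue), "K" (3x3 intrinsics, pixels), "cam_to_world" (4x4, takes a point from camera to world coordinates). Camera axes: x right, y down, z forward; pixel columns grow to the right and rows downward; lengths in m; the calibration is good to about 2 mm. The wrist camera is an equidistant fisheye: a pixel r from the principal point sees the ray r / f radians off the axis. A picture is of the moment at which its call begins. There is no depth.
- ticket.close_job(): hands the job in; it is judged then, once.
Trained networks look in the newest picture that a camera, given by its name, has taken for a name from the list of things; names that differ only in an ending like _2 or _b are one class to them, and where a whole thing is asked for, a point or a joint stands for the part that bears it (a point fixed in the world has none). Each returns a list of dicts, best first, with "conf" (0 to 1); they miss things now and then, are a little off and sometimes report something else, mostly with a low value. They report only what shows in the picture. A call takes as long as a camera call.
- spotter.outline_of(camera, query): "pixels" (420x560 bool, what is visible of it).
- spotter.pinpoint(camera, query): "xyz" ([x, y, z] in m, in world coordinates, good to about 4 mm: a listed point, or the origin of a listed thing).
The state is a dict: "t": time; "q": joint angles; "dq": joint speeds; "joint_torque": joint torques, N m; "ee_pos": TCP position; "orientation": TCP orientation; "force": force on the tool from outside, world axes, zero at the start; "torque": the same for the moment, N m; "finger_gap": opening from 0.0 (shut) to 1.0 (fully open); "gripper_force": force on a finger pad.
Only numpy, scipy, OpenCV 4.12 (cv2) and the standard library are available. Lean on these libraries where they do the work, as an engineer would, in place of code of your own. Each camera call takes 0.05 s, during which the arm holds its last target. There are 200 camera calls.

## Working session

There is one attempt and no reset: what is moved stays moved. The work goes in short steps, Python scripts to look and compute and a shell command to move; the robot and the scene stay as the last step left them, time stands still between calls to the robot, and variables do not carry over. Pictures are saved under pics/ and viewed, at most 10 in all, crops included, and the job is handed in when it is done.

```bash
mkdir -p pics; cat > h.py <<'E'
from bench import manip, optics, ticket, spotter
import numpy as np, cv2
def pic(c,n):
    d=optics.camera(c); cv2.imwrite(f'pics/{n}.png',d['img'][:,:,::-1]); return d
def st():
    s=manip.get_state(); print({k:np.round(s[k],3).tolist() for k in ('t','q','ee_pos','orientation','force','finger_gap','gripper_force')})
E
python3 - <<'E'
from h import *
st()
for c in('scene','side'):
    pic(c,c+'0')
    for q in('hatch_box','shutter_grip','nut_grip','panel_end','food_cup','nail_brush','forceps','feed_syringe'):
        print(c,q,[(np.round(r['xyz'],3).tolist(),round(r['conf'],2)) for r in spotter.pinpoint(c,q)[:2]])
a=cv2.imread('pics/scene0.png');b=cv2.imread('pics/side0.png')
E
```

```text
{'t': 0.0, 'q': [-1.36, 0.221, 1.528, -0.0, 1.395, -0.126], 'ee_pos': [0.206, -0.589, 0.221], 'orientation': [-3.095, -0.526, 0.0], 'force': [-0.107, -0.225, 0.704], 'finger_gap': 0.998, 'gripper_force': 0.0}
scene hatch_box [([0.577, 0.054, 0.004], 0.74), ([0.598, 0.384, -0.001], 0.55)]
scene shutter_grip [([0.587, 0.023, 0.131], 0.76)]
scene nut_grip [([0.489, 0.035, 0.14], 0.55)]
scene panel_end [([0.589, -0.47, 0.262], 0.86), ([0.49, 0.037, 0.141], 0.65)]
scene food_cup [([0.476, 0.407, -0.001], 0.58)]
scene nail_brush [([0.598, 0.382, -0.001], 0.41)]
scene forceps []
scene feed_syringe [([0.688, -0.374, 0.0], 0.49)]
side hatch_box [([0.577, 0.053, -0.002], 0.81)]
side shutter_grip [([0.593, 0.019, 0.131], 0.69)]
side nut_grip [([0.49, 0.038, 0.137], 0.49)]
side panel_end []
side food_cup [([0.525, -0.299, -0.0], 0.74), ([0.474, 0.404, 0.002], 0.53)]
side nail_brush [([0.592, 0.385, 0.002], 0.81)]
side forceps [([0.524, -0.295, 0.003], 0.46)]
side feed_syringe []
```

View pics/scene0.png

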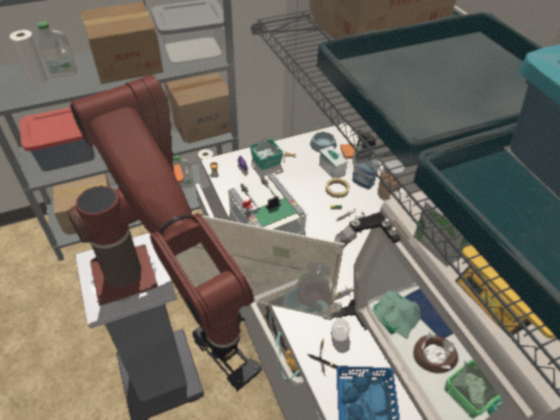

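View pics/side0.png

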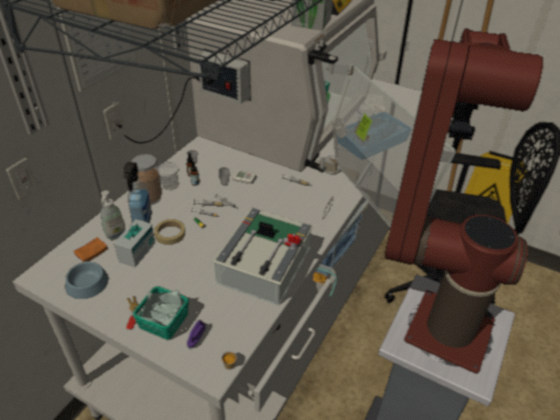

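Scene picture: arm on the right of the clear panel, box at (265,205) with red nut at (247,205) and black handle at (273,203). The side view shows the box at (265,255), nut at (293,240) and handle at (267,230). The positions give a box yaw of about 0.08. I'll lift over the panel first.

```bash
python3 -m jog '[{"xyz":[0,0,1],"angular":[0,0,0],"grip":0},{"xyz":[0,0,1],"angular":[0,0,0],"grip":0},{"xyz":[0,0,1],"angular":[0,0,0],"grip":0},{"xyz":[0,0,1],"angular":[0,0,0],"grip":0},{"xyz":[0,0,1],"angular":[0,0,0],"grip":0},{"xyz":[0,0,1],"angular":[0,0,0],"grip":0},{"xyz":[0,0,1],"angular":[0,0,0],"grip":0},{"xyz":[0,0,0.5],"angular":[0,0,0],"grip":0}]'
python3 -c "
from h import *
st()"
```

```text
t: 1.9
ee_pos: [0.2066, -0.59, 0.5257]
orientation: [3.093, 0.526, 0.0]
force: [0.7, -0.3, -0.2]
finger_gap: 1.003
gripper_force: 0.0
{'t': 1.9, 'q': [-1.36, 0.223, 0.965, 0.0, 1.949, -0.126], 'ee_pos': [0.207, -0.59, 0.526], 'orientation': [3.093, 0.526, 0.0], 'force': [0.727, -0.322, -0.244], 'finger_gap': 1.003, 'gripper_force': 0.0}
```

```bash
python3 -m jog '[{"xyz":[0.4,1,0],"angular":[0,0,0],"grip":0},{"xyz":[0.4,1,0],"angular":[0,0,0],"grip":0},{"xyz":[0.4,1,0],"angular":[0,0,0],"grip":0},{"xyz":[0.4,1,0],"angular":[0,0,0],"grip":0},{"xyz":[0.4,1,0],"angular":[0,0,0],"grip":0},{"xyz":[0.4,1,0],"angular":[0,0,0],"grip":0},{"xyz":[0.4,1,0],"angular":[0,0,0],"grip":0},{"xyz":[0.4,1,0],"angular":[0,0,0],"grip":0}]'
python3 -m jog '[{"xyz":[0.4,1,0],"angular":[0,0,-0.5],"grip":0},{"xyz":[0.4,1,0],"angular":[0,0,-0.5],"grip":0},{"xyz":[0.4,1,0],"angular":[0,0,-0.5],"grip":0},{"xyz":[0.4,1,0],"angular":[0,0,-0.5],"grip":0},{"xyz":[0.2,1,0],"angular":[0,0,-0.4],"grip":0},{"xyz":[0.2,1,0],"angular":[0,0,0],"grip":0},{"xyz":[0,0.7,-0.5],"angular":[0,0,0],"grip":0},{"xyz":[0,0,-1],"angular":[0,0,0],"grip":0}]'
python3 -c "
from h import *
st()"
```

```text
t: 2.9
ee_pos: [0.3348, -0.2685, 0.5228]
orientation: [3.097, 0.526, 0.001]
force: [0.8, -0.1, -0.2]
finger_gap: 0.999
gripper_force: 0.0
t: 3.9
ee_pos: [0.4151, -0.0002, 0.4638]
orientation: [3.134, 0.205, 0.007]
force: [0.3, -0.5, -0.6]
finger_gap: 1.001
gripper_force: 0.0
{'t': 3.9, 'q': [-0.191, -0.331, 1.613, 0.0, 1.856, 1.249], 'ee_pos': [0.415, -0.0, 0.464], 'orientation': [3.134, 0.205, 0.007], 'force': [0.276, -0.522, -0.627], 'finger_gap': 1.001, 'gripper_force': 0.0}
```

```bash
python3 - <<'E'
from h import *
for c in('scene','side','wrist'):
    d=pic(c,c+'1')
    for q in('hatch_box','shutter_grip','nut_grip'):
        print(c,q,[(np.round(r['xyz'],4).tolist(),round(r['conf'],2)) for r in spotter.pinpoint(c,q)[:2]])
    if c!='wrist':
        u=cv2.imread(f'pics/{c}1.png')
K=d['K'];print(K,np.round(d['cam_to_world'],3))
E
```

```text
scene hatch_box [([0.5781, 0.0526, -0.0005], 0.66)]
scene shutter_grip [([0.5898, 0.0225, 0.1305], 0.74)]
scene nut_grip [([0.4873, 0.0341, 0.1399], 0.47)]
side hatch_box [([0.5781, 0.0533, -0.0036], 0.73)]
side shutter_grip [([0.5917, 0.022, 0.1292], 0.62)]
side nut_grip [([0.4891, 0.0362, 0.1417], 0.56)]
wrist hatch_box [([0.5781, 0.0524, -0.0023], 0.83)]
wrist shutter_grip [([0.5909, 0.0209, 0.1298], 0.76)]
wrist nut_grip [([0.4866, 0.0342, 0.1419], 0.65)]
[[325.1922621    0.         277.41500447]
 [  0.         325.1922621  211.49972284]
 [  0.           0.           1.        ]] [[ 0.126 -0.951 -0.281  0.492]
 [-0.992 -0.12  -0.037  0.009]
 [ 0.001  0.284 -0.959  0.627]
 [ 0.     0.     0.     1.   ]]
```

View pics/wrist1.png

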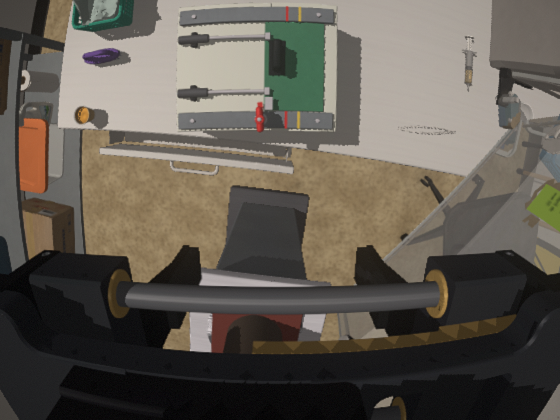

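The wrist view shows the nut at (260,117), wings roughly along world x, and the handle at (277,58). I'm descending above the nut.

```bash
python3 -m jog '[{"xyz":[0.4,0.2,-1],"angular":[0,0,0],"grip":0},{"xyz":[0.4,0.2,-1],"angular":[0,0,0],"grip":0},{"xyz":[0.4,0.2,-1],"angular":[0,0,0],"grip":0},{"xyz":[0.4,0.2,-1],"angular":[0,0,0],"grip":0},{"xyz":[0.24,0.12,-1],"angular":[0,0,0],"grip":0},{"xyz":[0,0,-0.4],"angular":[0,0,0],"grip":0},{"xyz":[0,0,0],"angular":[0,0,0],"grip":0}]'
python3 - <<'E'
from h import *
st()
d=pic('wrist','wrist2')
K=d['K'];M=d['cam_to_world']
def ray(u,v):
    x,y=u-K[0,2],v-K[1,2];r=np.hypot(x,y);t=r/K[0,0]
    return M[:3,:3]@np.array([x/r*np.sin(t),y/r*np.sin(t),np.cos(t)])
def hit(u,v,z):
    k=ray(u,v);return M[:3,3]+k*(z-M[2,3])/k[2]
for q in('hatch_box','shutter_grip','nut_grip'):
    print(q,[(np.round(r['xyz'],4).tolist(),round(r['conf'],2)) for r in spotter.pinpoint('wrist',q)[:2]])
m=spotter.outline_of('wrist','lock_nut')
for r in m[:1]:
    ys,xs=np.nonzero(r['pixels']);print(r['conf'],len(xs),xs.min(),xs.max(),ys.min(),ys.max())
im=d['img'].astype(int)
red=(im[...,0]>120)&(im[...,1]<70)&(im[...,2]<80)
red&=(np.abs(np.indices(red.shape)[1]-xs.mean())<60)&(np.abs(np.indices(red.shape)[0]-ys.mean())<60)
ys,xs=np.nonzero(red);p=np.array([hit(u,v,.156)[:2] for u,v in zip(xs,ys)])
c=p.mean(0);w=np.linalg.svd(p-c,full_matrices=False);print(len(p),c,np.arctan(w[2][0][1]/w[2][0][0]),w[1])
E
```

```text
t: 5.38
ee_pos: [0.4875, 0.0348, 0.246]
orientation: [-3.135, -0.2, 0.003]
force: [-0.4, -0.3, 0.6]
finger_gap: 1.0
gripper_force: 0.0
{'t': 5.375, 'q': [-0.09, -0.125, 1.841, -0.0, 1.428, 1.353], 'ee_pos': [0.487, 0.035, 0.246], 'orientation': [-3.135, -0.2, 0.003], 'force': [-0.372, -0.287, 0.579], 'finger_gap': 1.0, 'gripper_force': 0.0}
hatch_box [([0.5705, 0.0533, -0.0002], 0.62)]
shutter_grip [([0.5922, 0.0187, 0.1336], 0.66)]
nut_grip [([0.485, 0.0332, 0.1419], 0.93)]
0.62 771 271 288 173 233
625 [0.49606093 0.03130051] -0.48685305786129257 [0.33406245 0.30809673]
```

View pics/wrist2.png

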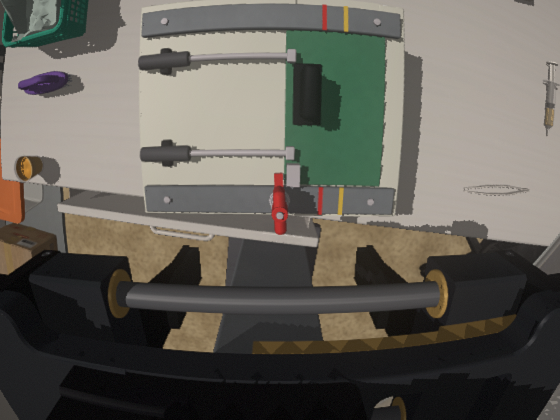

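```bash
python3 - <<'E'
from h import *
d=optics.camera('wrist')
K=d['K'];M=d['cam_to_world']
def hit(u,v,z):
    x,y=u-K[0,2],v-K[1,2];r=np.hypot(x,y);t=r/K[0,0]
    k=M[:3,:3]@np.array([x/r*np.sin(t),y/r*np.sin(t),np.cos(t)])
    return (M[:3,3]+k*(z-M[2,3])/k[2])[:2]
for a,b in(((145,186),(393,188)),((147,213),(393,214)),((144,33),(400,38)),((296,33),(291,186))):
    p,q=hit(*a,.108),hit(*b,.108);print(p.round(4),q.round(4),np.arctan2(*(q-p)[::-1]))
# wing top edge line and round boss
for a,b in(((279,190),(280,233)),((274,207),(275,233)),((286,207),(287,233))):
    p,q=hit(*a,.156),hit(*b,.156);print('wing',p.round(4),q.round(4),np.arctan2(*(p-q)[::-1]))
print(hit(279,202,.142))
cv2.imwrite('pics/c3.png',cv2.resize(d['img'][160:240,230:340,::-1],None,fx=7,fy=7,interpolation=2))
E
```

```text
[0.4864 0.1702] [ 0.5154 -0.0766] -1.4537605298216079
[0.4581 0.1675] [ 0.4889 -0.0827] -1.4483153818918564
[0.6397 0.186 ] [ 0.6643 -0.0605] -1.4715779598843046
[0.6485 0.0392] [0.5034 0.0248] -3.043032480979667
wing [0.5088 0.0373] [0.4724 0.0318] 0.151017957482143
wing [0.4942 0.0396] [0.4719 0.036 ] 0.16078144162273864
wing [0.4954 0.0299] [0.4731 0.026 ] 0.17185975540956094
[0.49521082 0.03551404]
```

View pics/c3.png

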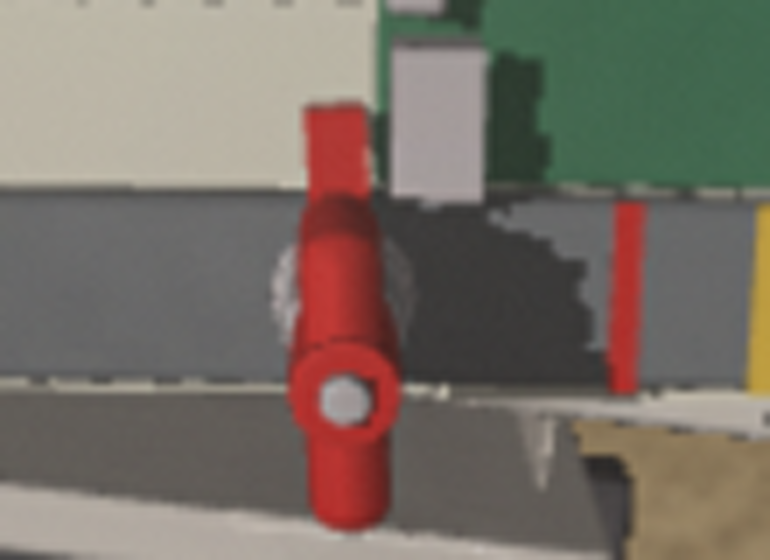

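Close crop: the ring on the nut's axis is at full-image (279,216), giving about (0.487, 0.034). The wings are at world yaw ≈0.155 and box yaw ≈0.11. Going down and pinching.

```bash
python3 -m jog '[{"xyz":[0,0,-1],"angular":[0,0,0.3],"grip":0},{"xyz":[0,0,-1],"angular":[0,0,0],"grip":0},{"xyz":[0,0,-0.7],"angular":[0,0,0],"grip":120},{"xyz":[0,0,-0.35],"angular":[0,0,0],"grip":180},{"xyz":[0,0,0],"angular":[0,0,0],"grip":255},{"xyz":[0,0,0],"angular":[0,0,0],"grip":255},{"xyz":[0,0,0],"angular":[0,0,0],"grip":255},{"xyz":[0,0,0],"angular":[0,0,0],"grip":255}]' 30
python3 -c "
from h import *
st();print(manip.get_state()['torque'])"
```

```text
t: 6.68
ee_pos: [0.4887, 0.0349, 0.1254]
orientation: [3.132, 0.241, 0.002]
force: [0.5, 0.1, -0.3]
finger_gap: 0.404
gripper_force: 0.0
{'t': 6.675, 'q': [-0.09, -0.011, 1.968, 0.0, 1.184, 1.327], 'ee_pos': [0.489, 0.035, 0.125], 'orientation': [3.132, 0.241, 0.002], 'force': [0.514, 0.088, -0.345], 'finger_gap': 0.404, 'gripper_force': 0.0}
[-0.00016147 -0.01024609  0.02389287]
```

```bash
python3 -m jog '[{"xyz":[0,0,0],"angular":[0,0,0],"grip":255},{"xyz":[0,0,0],"angular":[0,0,0],"grip":255},{"xyz":[0,0,0],"angular":[0,0,0],"grip":255},{"xyz":[0,0,0],"angular":[0,0,0],"grip":255},{"xyz":[0,0,0],"angular":[0,0,0],"grip":255},{"xyz":[0,0,0],"angular":[0,0,0],"grip":255}]'
python3 -c "
from h import *
st();print(manip.get_state()['torque'])"
```

```text
t: 7.42
ee_pos: [0.4885, 0.0335, 0.1247]
orientation: [3.13, 0.241, 0.001]
force: [0.8, -6.6, -0.2]
finger_gap: 0.157
gripper_force: 30.0
{'t': 7.425, 'q': [-0.091, -0.01, 1.968, -0.003, 1.183, 1.327], 'ee_pos': [0.488, 0.033, 0.125], 'orientation': [3.13, 0.241, 0.001], 'force': [0.82, -6.617, -0.161], 'finger_gap': 0.157, 'gripper_force': 30.0}
[-0.94223385 -0.05699601 -0.02579212]
```

```bash
python3 -m jog '[{"xyz":[0,-0.04,0],"angular":[0,0,0.5],"grip":255},{"xyz":[0,0,0],"angular":[0,0,1],"grip":255},{"xyz":[0,0,0],"angular":[0,0,1],"grip":255},{"xyz":[0,0,0],"angular":[0,0,1],"grip":255},{"xyz":[0,0,0],"angular":[0,0,1],"grip":255},{"xyz":[0,0,0],"angular":[0,0,1],"grip":255},{"xyz":[0,0,0],"angular":[0,0,1],"grip":255},{"xyz":[0,0,0],"angular":[0,0,0],"grip":255}]'
python3 - <<'E'
from h import *
st();print(manip.get_state()['torque'])
d=pic('wrist','wrist4');cv2.imwrite('pics/c4.png',cv2.resize(d['img'][60:300,130:430,::-1],None,fx=2,fy=2))
E
```

```text
t: 8.43
ee_pos: [0.4884, 0.0334, 0.1247]
orientation: [2.94, 1.106, 0.001]
force: [1.5, 0.8, 1.2]
finger_gap: 0.165
gripper_force: 30.0
{'t': 8.425, 'q': [-0.093, -0.011, 1.969, 0.0, 1.183, 0.758], 'ee_pos': [0.488, 0.033, 0.125], 'orientation': [2.94, 1.106, 0.001], 'force': [1.549, 0.808, 1.197], 'finger_gap': 0.165, 'gripper_force': 29.999}
[ 0.02932472 -0.18174389 -0.0537312 ]
```

View pics/c4.png

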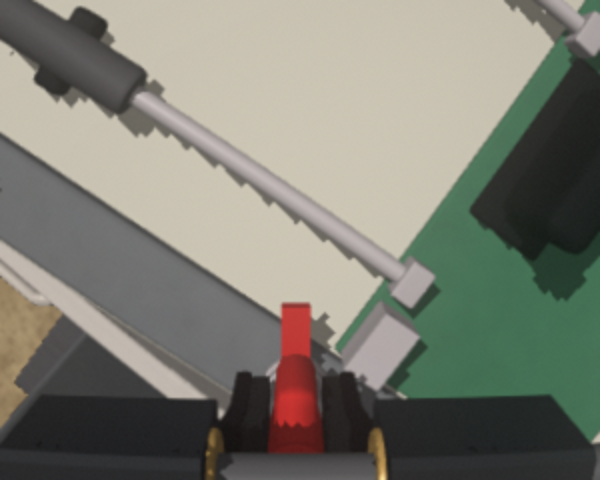

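The nut follows the fingers: the tongue at (295,330) in the crop stays aligned between them. I'll turn the rest.

```bash
python3 -m jog '[{"xyz":[0,0,0],"angular":[0,0,1],"grip":255},{"xyz":[0,0,0],"angular":[0,0,1],"grip":255},{"xyz":[0,0,0],"angular":[0,0,1],"grip":255},{"xyz":[0,0,0],"angular":[0,0,1],"grip":255},{"xyz":[0,0,0],"angular":[0,0,1],"grip":255},{"xyz":[0,0,0],"angular":[0,0,1],"grip":255},{"xyz":[0,0,0],"angular":[0,0,1],"grip":255},{"xyz":[0,0,0],"angular":[0,0,1],"grip":255}]'
python3 -m jog '[{"xyz":[0,0,0],"angular":[0,0,1],"grip":255},{"xyz":[0,0,0],"angular":[0,0,1],"grip":255},{"xyz":[0,0,0],"angular":[0,0,0.5],"grip":255},{"xyz":[0,0,0],"angular":[0,0,0.5],"grip":255},{"xyz":[0,0,0],"angular":[0,0,0],"grip":255}]'
python3 - <<'E'
from h import *
st();print(manip.get_state()['torque'])
d=pic('wrist','wrist5');cv2.imwrite('pics/c5.png',cv2.resize(d['img'][60:300,130:430,::-1],None,fx=2,fy=2))
E
```

```text
t: 9.48
ee_pos: [0.4885, 0.0334, 0.1248]
orientation: [2.382, 2.047, 0.001]
force: [1.2, -0.0, 0.5]
finger_gap: 0.159
gripper_force: 30.0
t: 10.1
ee_pos: [0.4884, 0.0334, 0.1247]
orientation: [2.098, 2.338, 0.001]
force: [1.5, 0.3, 1.3]
finger_gap: 0.163
gripper_force: 30.0
{'t': 10.1, 'q': [-0.093, -0.011, 1.969, 0.0, 1.183, -0.201], 'ee_pos': [0.488, 0.033, 0.125], 'orientation': [2.098, 2.338, 0.001], 'force': [1.497, 0.26, 1.287], 'finger_gap': 0.163, 'gripper_force': 30.0}
[ 0.04298523 -0.3657514  -0.0757767 ]
```

View pics/c5.png

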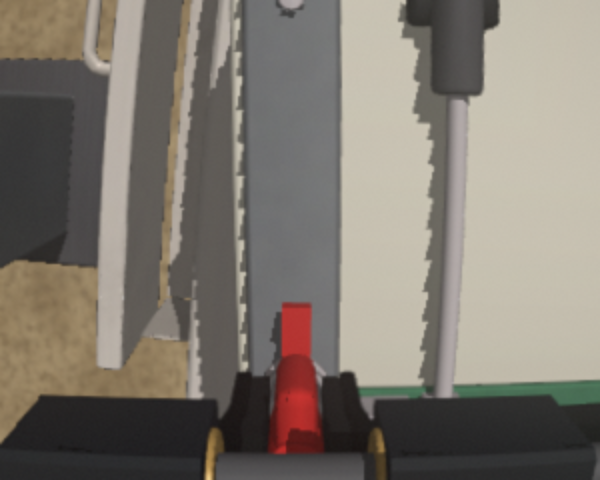

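The tongue (295,335) now lies along the rail. I'll nudge it to feel for the stop.

```bash
python3 -m jog '[{"xyz":[0,0,0],"angular":[0,0,0.4],"grip":255},{"xyz":[0,0,0],"angular":[0,0,0.4],"grip":255},{"xyz":[0,0,0],"angular":[0,0,0],"grip":255}]'
python3 -c "
from h import *
st();print(manip.get_state()['torque'])"
```

```text
t: 10.52
ee_pos: [0.4885, 0.0334, 0.1247]
orientation: [2.013, 2.412, 0.001]
force: [2.6, 0.9, 1.3]
finger_gap: 0.162
gripper_force: 30.0
{'t': 10.525, 'q': [-0.093, -0.011, 1.969, 0.0, 1.183, -0.273], 'ee_pos': [0.488, 0.033, 0.125], 'orientation': [2.013, 2.412, 0.001], 'force': [2.639, 0.925, 1.331], 'finger_gap': 0.162, 'gripper_force': 30.0}
[ 0.12147441 -0.50414983 -0.26254694]
```

Torque has climbed to 0.26 N m against the stop. Release, lift, turn back and move over the handle.

```bash
python3 -m jog '[{"xyz":[0,0,0],"angular":[0,0,-0.4],"grip":255},{"xyz":[0,0,0],"angular":[0,0,0],"grip":0},{"xyz":[0,0,0],"angular":[0,0,0],"grip":0},{"xyz":[0,0,0],"angular":[0,0,0],"grip":0},{"xyz":[0,0,0.5],"angular":[0,0,0],"grip":0},{"xyz":[0,0,1],"angular":[0,0,0],"grip":0},{"xyz":[0,0,1],"angular":[0,0,-0.5],"grip":0},{"xyz":[0.4,0,0.5],"angular":[0,0,-1],"grip":0}]'
python3 -m jog '[{"xyz":[0.4,0,0],"angular":[0,0,-1],"grip":0},{"xyz":[0.4,0,0],"angular":[0,0,-1],"grip":0},{"xyz":[0.4,-0.1,0],"angular":[0,0,-1],"grip":0},{"xyz":[0.4,-0.1,0],"angular":[0,0,-1],"grip":0},{"xyz":[0.4,-0.1,0],"angular":[0,0,-1],"grip":0},{"xyz":[0.15,0,0],"angular":[0,0,-1],"grip":0},{"xyz":[0,0,0],"angular":[0,0,-1],"grip":0},{"xyz":[0,0,0],"angular":[0,0,-1],"grip":0}]'
python3 -m jog '[{"xyz":[0,0,0],"angular":[0,0,-1],"grip":0},{"xyz":[0,0,0],"angular":[0,0,-1],"grip":0},{"xyz":[0,0,0],"angular":[0,0,-1],"grip":0},{"xyz":[0,0,0],"angular":[0,0,-1],"grip":0},{"xyz":[0,0,0],"angular":[0,0,-1],"grip":0},{"xyz":[0,0,0],"angular":[0,0,-1],"grip":0},{"xyz":[0,0,0],"angular":[0,0,-1],"grip":0},{"xyz":[0,0,0],"angular":[0,0,-1],"grip":0}]'
python3 -m jog '[{"xyz":[0,0,0],"angular":[0,0,-1],"grip":0},{"xyz":[0,0,0],"angular":[0,0,0],"grip":0}]'
python3 - <<'E'
from h import *
st()
for c in('scene','side','wrist'):
    d=pic(c,c+'6')
    for q in('hatch_box','shutter_grip','nut_grip'):
        print(c,q,[(np.round(r['xyz'],4).tolist(),round(r['conf'],2)) for r in spotter.pinpoint(c,q)[:1]])
E
```

```text
t: 11.52
ee_pos: [0.5046, 0.0333, 0.2471]
orientation: [2.207, 2.233, 0.003]
force: [0.4, -0.3, 0.6]
finger_gap: 0.874
gripper_force: 0.0
t: 12.52
ee_pos: [0.5898, 0.0213, 0.2439]
orientation: [-2.839, -1.343, 0.002]
force: [0.3, -0.3, -0.6]
finger_gap: 1.001
gripper_force: 0.0
t: 13.52
ee_pos: [0.5897, 0.0213, 0.2441]
orientation: [-3.128, -0.291, 0.002]
force: [0.1, 0.8, 0.5]
finger_gap: 0.998
gripper_force: 0.0
t: 13.78
ee_pos: [0.5898, 0.0213, 0.2441]
orientation: [-3.137, -0.16, 0.002]
force: [-1.1, -0.1, 1.1]
finger_gap: 0.998
gripper_force: 0.0
{'t': 13.775, 'q': [-0.097, 0.125, 1.594, -0.0, 1.424, 1.371], 'ee_pos': [0.59, 0.021, 0.244], 'orientation': [-3.137, -0.16, 0.002], 'force': [-1.128, -0.093, 1.079], 'finger_gap': 0.998, 'gripper_force': 0.0}
scene hatch_box [([0.5783, 0.0539, 0.0029], 0.68)]
scene shutter_grip [([0.5918, 0.0241, 0.1311], 0.56)]
scene nut_grip [([0.4893, 0.0339, 0.1439], 0.4)]
side hatch_box [([0.5776, 0.056, -0.002], 0.82)]
side shutter_grip [([0.5902, 0.0185, 0.1275], 0.6)]
side nut_grip [([0.4887, 0.037, 0.1391], 0.44)]
wrist hatch_box [([0.5735, 0.0498, -0.0014], 0.66)]
wrist shutter_grip [([0.5913, 0.0209, 0.1308], 0.86)]
wrist nut_grip [([0.4866, 0.0336, 0.1428], 0.76)]
```

View pics/wrist6.png

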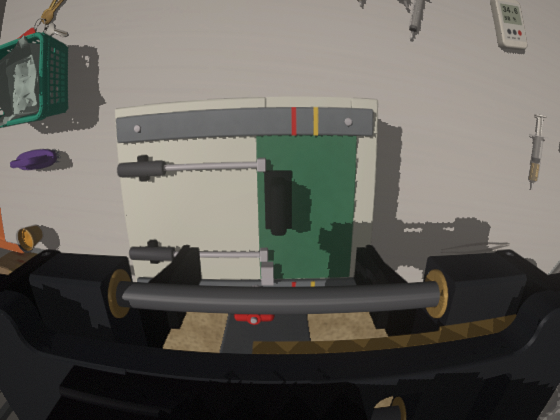

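The nut wings now lie along the rail (253,318) and the shutter is still shut, with the handle at (278,202). Descend and pinch the handle.

```bash
python3 -m jog '[{"xyz":[0,0,-1],"angular":[0,0,0],"grip":0},{"xyz":[0,0,-1],"angular":[0,0,0],"grip":0},{"xyz":[0,0,-1],"angular":[0,0,0],"grip":120},{"xyz":[0,0,-0.25],"angular":[0,0,0],"grip":180},{"xyz":[0,0,0],"angular":[0,0,0],"grip":255},{"xyz":[0,0,0],"angular":[0,0,0],"grip":255},{"xyz":[0,0,0],"angular":[0,0,0],"grip":255},{"xyz":[0,0,0],"angular":[0,0,0],"grip":255}]' 40
python3 -m jog '[{"xyz":[0,0,0],"angular":[0,0,0],"grip":255},{"xyz":[0,0,0],"angular":[0,0,0],"grip":255},{"xyz":[0,0,0],"angular":[0,0,0],"grip":255},{"xyz":[0,0,0],"angular":[0,0,0],"grip":255},{"xyz":[0,0,0],"angular":[0,0,0],"grip":255},{"xyz":[0,0,0],"angular":[0,0,0],"grip":255}]'
```

```text
t: 15.38
ee_pos: [0.5908, 0.0213, 0.1157]
orientation: [3.137, 0.159, 0.003]
force: [-0.1, 0.1, 0.1]
finger_gap: 0.401
gripper_force: 0.0
t: 16.12
ee_pos: [0.5902, 0.0209, 0.1146]
orientation: [3.137, 0.159, 0.0]
force: [-0.4, -3.8, 0.1]
finger_gap: 0.158
gripper_force: 40.0
```

```bash
python3 -m jog '[{"xyz":[-0.02,0.2,0],"angular":[0,0,0],"grip":255},{"xyz":[-0.02,0.2,0],"angular":[0,0,0],"grip":255},{"xyz":[-0.02,0.2,0],"angular":[0,0,0],"grip":255},{"xyz":[-0.02,0.2,0],"angular":[0,0,0],"grip":255},{"xyz":[-0.02,0.1,0],"angular":[0,0,0],"grip":255},{"xyz":[0,0.08,0],"angular":[0,0,0],"grip":255},{"xyz":[0,0,0],"angular":[0,0,0],"grip":255}]'
python3 - <<'E'
from h import *
d=pic('wrist','wrist7')
for q in('hatch_box','shutter_grip','nut_grip'):
    print(q,[(np.round(r['xyz'],4).tolist(),round(r['conf'],2)) for r in spotter.pinpoint('wrist',q)[:1]])
st()
E
```

```text
t: 17.0
ee_pos: [0.5859, 0.059, 0.1146]
orientation: [3.135, 0.159, -0.001]
force: [-2.1, -7.8, 2.7]
finger_gap: 0.157
gripper_force: 40.0
hatch_box [([0.577, 0.051, 0.0005], 0.79)]
shutter_grip [([0.588, 0.0578, 0.1291], 0.7)]
nut_grip []
{'t': 17.2, 'q': [-0.032, 0.235, 1.72, -0.003, 1.187, 1.439], 'ee_pos': [0.586, 0.059, 0.115], 'orientation': [3.135, 0.158, -0.001], 'force': [-2.134, -9.124, 2.453], 'finger_gap': 0.16, 'gripper_force': 40.0}
```

View pics/wrist7.png

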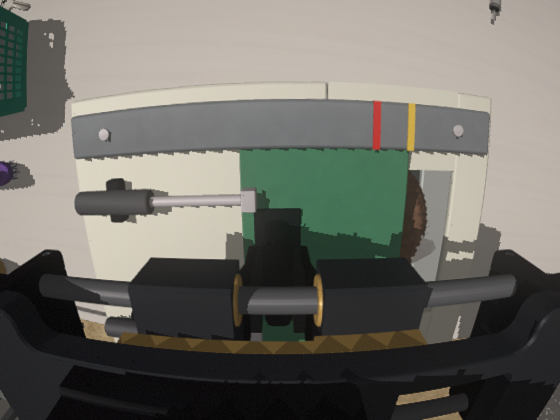

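Trailing edge (409,160) is at the yellow mark (411,130), displacement about 38.4 mm. I'll add a touch and hold.

```bash
python3 -m jog '[{"xyz":[0,0.03,0],"angular":[0,0,0],"grip":255},{"xyz":[0,0,0],"angular":[0,0,0],"grip":255},{"xyz":[0,0,0],"angular":[0,0,0],"grip":255},{"xyz":[0,0,0],"angular":[0,0,0],"grip":255},{"xyz":[0,0,0],"angular":[0,0,0],"grip":255},{"xyz":[0,0,0],"angular":[0,0,0],"grip":255},{"xyz":[0,0,0],"angular":[0,0,0],"grip":255},{"xyz":[0,0,0],"angular":[0,0,0],"grip":255}]'
python3 -m jog '[{"xyz":[0,0,0],"angular":[0,0,0],"grip":255},{"xyz":[0,0,0],"angular":[0,0,0],"grip":255},{"xyz":[0,0,0],"angular":[0,0,0],"grip":255},{"xyz":[0,0,0],"angular":[0,0,0],"grip":255},{"xyz":[0,0,0],"angular":[0,0,0],"grip":255},{"xyz":[0,0,0],"angular":[0,0,0],"grip":255},{"xyz":[0,0,0],"angular":[0,0,0],"grip":255},{"xyz":[0,0,0],"angular":[0,0,0],"grip":255}]'
python3 -c "
from h import *
print(ticket.close_job())"
```

```text
t: 18.2
ee_pos: [0.5858, 0.0598, 0.1146]
orientation: [3.135, 0.158, -0.002]
force: [-2.7, -10.5, 2.5]
finger_gap: 0.156
gripper_force: 40.0
t: 19.2
ee_pos: [0.5858, 0.0597, 0.1146]
orientation: [3.135, 0.158, -0.002]
force: [-2.9, -9.6, 3.1]
finger_gap: 0.16
gripper_force: 40.0
the job is handed in; nothing more can be done
None
```

The wing nut was turned anticlockwise to its stop and the shutter slid about 39 mm to the yellow marks; the fingers were gripping the handle there, steady at 40 N, when I handed the job in at about 19 s (the hand-in returned no verdict).

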